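# Put away the container left out of the two-bay rack

## Robot

A 6-joint arm with a two-finger parallel gripper is mounted at the origin on a cart in front of the work surface, level with it; the furniture and walls round the work are solid. World frame = base frame: x ahead of the robot, y to its left, z up, the work surface at z = 0. Lengths are in mm, angles in rad, forces in N, time in s.
With the tool pointing down it reaches from about 350 to 975 mm from the base axis. Payload 7.1 kg.
Tool frame: the origin (TCP) lies midway between the tips of the shut fingers; the grasp point (between the pads) lies 19 mm behind it (ctrl.grip_point_offset is the distance from the TCP to the grasp point, in mm); z points along the fingers, y is the line along which they close (so a half turn about z gives the same grasp; the last joint's range is limited). The gripper opens to 88 mm and grips with 3 to 60 N. Pads are 20 mm wide; open, the fingers measure 115 mm over their backs; the gripper's body (75 mm by 178 mm) begins 61 mm behind the grasp point.
Start: joints at [1.157, 0.423, 1.63, -0, 1.089, -0.019], TCP at [240.357, 576.917, 222.675] pointing down, gripper open.
Joint ranges: [-3, 3], [-0.9, 2.11], [0.09, 2.58], [-1.31, 4.45], [0.11, 2.69], [-2.54, 2.54]. Speed limits (rad/s): [2.39, 2.39, 3.01, 3.14, 3.14, 3.14].

## Interface

Orientations are given as a rotation vector (axis times angle).
In Python, from workcell import get_obs, optics, close_job, spotter, ctrl gives the robot as it stands. The module is installed in compiled form; this text tells all that it offers.
- The arm moves only by the tool move_arm, never from a script. Its argument "rows" is a list of rows, each a list of 5 numbers: the shift along the tool's x, y, z in cm, then the turn about the tool's z in degrees, then the opening in per cent of the stroke, from 0 (shut) to 100 (fully open). A call has 1 to 10 rows; each row shifts and turns the commanded pose from where the row before left it, along the tool's axes as they then stand; what a row does not reach is not made up. A row lasts 1/8 s, in which the tool goes at most 62.5 mm and 10.7 degrees, less where a joint would pass 70% of its speed; a pose out of reach is approached as far as the arm can. A call with a gripper value outside its range is refused whole. The fingers move at their own pace and stop on an object; the grip force is fixed at half the most. Time passes only in rows, so rows that do not move let the fingers close. It gives the time, the measured TCP pose, the force, the opening and the grip force at its end, in the units of the state.
- get_obs(): the state, without advancing time (a new reading comes with each control period).
- optics.get_image(name): name is "scene" or "top"; returns the picture (400x640x3 uint8, blue, green, red); there is no depth.
- optics.calibration(name): a dict with "camera_matrix" (3x3 intrinsics, pixels), "xyz" and "orientation" of the camera in the world. Camera axes: x right, y down, z forward; pixel columns grow to the right and rows downward; lengths in mm; the calibration is good to about 2 mm. A picture is of the moment at which its call begins. calibration takes no time and is no camera call.
- close_job(): hands the job in; it is judged then, once.
Trained networks look in the newest picture that a camera, given by its name, has taken for a name from the list of things; names that differ only in an ending like _2 or _b are one class to them, and where a whole thing is asked for, a point or a joint stands for the part that bears it (a point fixed in the world has none). Each returns a list of dicts, best first, with "conf" (0 to 1); they miss things now and then, are a little off and sometimes report something else, mostly with a low value. They report only what shows in the picture. A call takes as long as a camera call. They do not tell look-alikes from the thing itself.
- spotter.find_in(camera, label): "point" ([column, row] in pixels, amid what is visible of it).
- spotter.regions_of(camera, label): "region" (400x640 bool, what is visible of it) and "point" ([column, row] in pixels, amid what is visible of it).
The state is a dict: "t": time; "qpos": joint angles; "qvel": joint speeds; "joint_torque": joint torques, N m; "ee_pos": TCP position; "orientation": TCP orientation; "ft_force": force on the tool from outside, world axes, zero at the start; "moment": the same for the moment, N m; "width": finger opening in mm; "grasp_force": force on a finger pad.
Only numpy, scipy, OpenCV 4.12 (cv2) and the standard library are available. Lean on these libraries where they do the work, as an engineer would, in place of code of your own. Each camera call takes 0.05 s, during which the arm holds its last target. There are 200 camera calls.

## Task

One of the two containers, the glass jar or the squat tin, has been left out of the wooden two-bay rack. Slide the rack's guard by its knob as far as it goes, clear of the empty bay; then push the container that was left out along the worktop, without lifting or tipping it (its lid only rests on it), until it stands fully home in that empty bay, and last slide the guard as far as it goes back across it. Leave the container that is already in the rack, and the other things around, where they are.

Things in the scene. Friction and masses are not known exactly. Their poses are not given: they have to be found in the camera images.
- rack: Fixed wooden rack, 214 mm wide, two bays side by side, no floor and no step: things stand on the worktop. Origin on the worktop, middle of the open front (mouth); x points into the rack, y to its left. Side boards and the divider (y = 0) 10 thick, 42 high; back board 75 high, its face at x = 90. Each bay 92 wide, middles at y = +51 and -51 mm. One bay, either one, is empty at the start.
- bay_left (a point): Point on the worktop at the middle of the left bay's mouth (rack x = 0, y = +51 mm). Overhead, a microwave hangs 470 mm above the worktop at the left (world y above 0.13, x beyond about 0.5): keep the wrist clear.
- bay_right (a point): Point on the worktop at the middle of the right bay's mouth (rack x = 0, y = -51 mm). Overhead, a wall cabinet hangs 450 mm above the worktop at the right (world y below about 0.13, x beyond about 0.59): keep the wrist clear.
- guard (a joint): The guard, a pale board 96 wide, 38 high, 10 thick, slides along the mouth (its middle plane at rack x = -10 mm). Value in m: 0 = end stop, across the left bay; 0.102 = end stop, across the right bay; its middle is at rack y = 0.051 - value. It starts between, partly across both bays. Friction 1.5 N; it stays where it is left.
- guard_knob (a point): Centre of the top of the guard's upright steel knob, 78 mm above the worktop, at rack x = -10 mm on the guard's middle line. Stem 14 mm in diameter from 45 to 70 mm above the worktop, head 18 mm in diameter above that.
- jar: Round clear glass jar, dark flat lid, diameter 65, height 86 mm, about 0.33 kg. Origin at the centre of its underside, z up. At the start it is either in a bay (its middle 46 to 49 mm behind the mouth) or out on the worktop, to the right and in front of the rack. Fully home: its middle about 55 mm behind the mouth.
- tin: Round squat upright tin with a pale lid, diameter 75, height 58 mm, about 0.26 kg. Origin at the centre of its underside, z axis up. At the start it is where the jar is not: in a bay or out on the worktop. Fully home: its middle about 51 mm behind the mouth.
- pepper: Bystander: green bell pepper, 68 x 67 x 74 mm, standing to the left of the work. Origin at the centre of its underside.
- shaker: Bystander: small shaker with a domed top, 44 mm in diameter, 90 high, standing to the right of the rack. Origin at the centre of its underside.
- timer: Bystander: two-part kitchen timer, 66 mm in diameter, 56 high, standing at the right. Origin at the centre of its underside.
Mind the look-alikes: they are no part of the job. There is more than one size of the tin; the job needs the larger.

How it is judged:
By the outcome, as a careful person would: the job done as asked, in the order asked, and still so for the second after the job is handed in, with the robot touching nothing.
It also fails if it takes over 72 s, if anything falls off the work surface, if the arm or the gripper's body presses on something with over 40 N, if the wrist force passes 120 N, or if a joint passes its speed limit or range.

## Working session

There is one attempt and no reset: what is moved stays moved. The work goes in short steps, Python scripts to look and compute and a tool call to move; the robot and the scene stay as the last step left them, time stands still between calls to the robot, and variables do not carry over. Pictures are saved under pics/ and viewed, at most 12 in all, crops included, and the job is handed in when it is done.

Besides the shell and the picture viewer there is one more tool, called by a JSON object that holds its "fn" and its "kwargs", one argument or row to a line. move_arm: Moves the arm, as the interface text tells. Its arguments: {"type":"object","properties":{"rows":{"type":"array","items":{"type":"array","items":{"type":"number"}}}},"required":["rows"]}

```bash
mkdir -p pics
cat > h.py <<'E'
import numpy as np, cv2
from scipy.spatial.transform import Rotation as R
from workcell import get_obs, optics, close_job, spotter, ctrl
def cal(n):
    c=optics.calibration(n); o=np.array(c["orientation"],float)
    M=o if o.shape==(3,3) else R.from_rotvec(o).as_matrix()
    return np.array(c["camera_matrix"]),np.array(c["xyz"],float),M
def ray(n,p,z):
    K,x,M=cal(n); d=M@np.linalg.inv(K)@np.array([p[0],p[1],1.]); return x+d*(z-x[2])/d[2]
def proj(n,P):
    K,x,M=cal(n); q=K@(M.T@(np.array(P,float)-x)); return q[:2]/q[2]
E
python3 - <<'E'
from h import *
for n in("scene","top"):
    im=optics.get_image(n); cv2.imwrite(f"pics/{n}0.png",im); print(n,cal(n)[1], cal(n)[2].round(2).tolist())
for n in("top","scene"):
  for l in("rack","guard","guard_knob","jar","tin","pepper","shaker","timer"):
    print(n,l,[(np.round(d["point"]).tolist(),round(d["conf"],2),ray(n,d["point"],40).round()[:2].tolist()) for d in spotter.find_in(n,l)])
o=get_obs();print(o["t"],o["ee_pos"],R.from_rotvec(o["orientation"]).as_matrix().round(3).tolist())
E
```

```text
scene [ -49.08964166 -607.06796517  870.41397451] [[0.6, -0.57, 0.56], [-0.8, -0.43, 0.41], [0.01, -0.69, -0.72]]
top [-196.1768871   -52.26107025 1206.44055943] [[-0.1, -0.82, 0.57], [-0.99, 0.08, -0.07], [0.02, -0.57, -0.82]]
top rack [([292.0, 198.0], 0.93, [623.0, -83.0]), ([426.0, 207.0], 0.29, [555.0, -464.0])]
top guard [([296.0, 226.0], 0.57, [527.0, -87.0]), ([294.0, 199.0], 0.47, [617.0, -87.0])]
top guard_knob [([295.0, 228.0], 0.88, [519.0, -82.0])]
top jar [([311.0, 206.0], 0.84, [591.0, -135.0])]
top tin [([386.0, 232.0], 0.82, [482.0, -335.0]), ([431.0, 247.0], 0.71, [425.0, -449.0])]
top pepper [([208.0, 249.0], 0.96, [475.0, 155.0])]
top shaker [([390.0, 175.0], 0.57, [679.0, -381.0])]
top timer []
scene rack [([302.0, 197.0], 0.77, [568.0, -88.0])]
scene guard [([291.0, 208.0], 0.77, [525.0, -91.0]), ([448.0, 279.0], 0.26, [566.0, -476.0])]
scene guard_knob [([289.0, 205.0], 0.93, [531.0, -81.0])]
scene jar [([327.0, 196.0], 0.58, [610.0, -134.0])]
scene tin [([407.0, 322.0], 0.78, [429.0, -457.0]), ([367.0, 273.0], 0.73, [479.0, -335.0])]
scene pepper [([202.0, 178.0], 0.73, [469.0, 151.0])]
scene shaker [([424.0, 225.0], 0.8, [667.0, -365.0])]
scene timer [([447.0, 279.0], 0.9, [566.0, -475.0])]
0.9 [240.32923904 576.94923924 222.68590466] [[-0.923, 0.385, -0.0], [0.385, 0.923, 0.0], [0.0, 0.0, -1.0]]
```

View pics/top0.png

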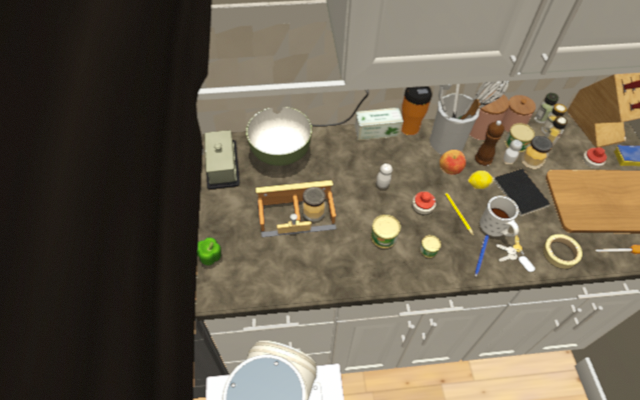

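View pics/scene0.png

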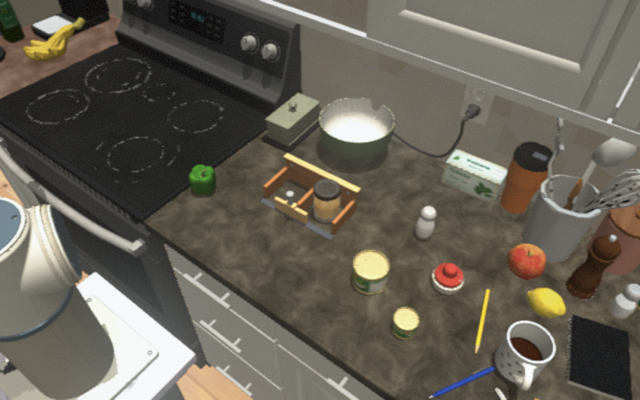

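Top view: jar in the right bay (312,204), guard knob (294,222), pepper (208,250). Candidates for the tin are the large one at (386,232) and the small look-alike at (431,246), so the choice is the large one. The left bay is empty. A close crop comes next.

Run:
```python
from h import *
a=cv2.imread("pics/top0.png")[170:265,245:445]; b=cv2.imread("pics/scene0.png")[145:345,250:430]
cv2.imwrite("pics/c1.png",cv2.resize(a,None,fx=4,fy=4,interpolation=cv2.INTER_CUBIC))
cv2.imwrite("pics/c2.png",cv2.resize(b[:100,:130],None,fx=6,fy=6,interpolation=cv2.INTER_CUBIC))
for n in("top","scene"):
  optics.get_image(n)
  for d in spotter.regions_of(n,"tin")[:3]:
    m=d["region"].astype(np.uint8); x,y,w,h=cv2.boundingRect(m); print(n,d["conf"],x,y,w,h,m.sum())
```

```text
top 0.9 371 215 30 34 772
top 0.62 420 236 21 23 374
top 0.61 257 182 79 55 1932
scene 0.87 391 307 28 32 687
scene 0.83 352 250 37 45 1363
```

View pics/c1.png

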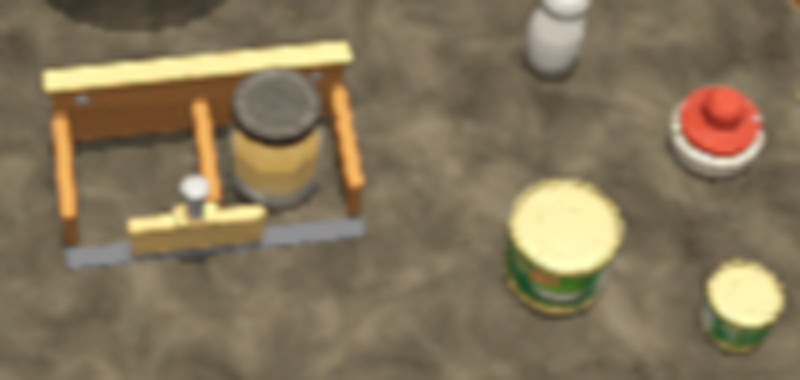

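View pics/c2.png

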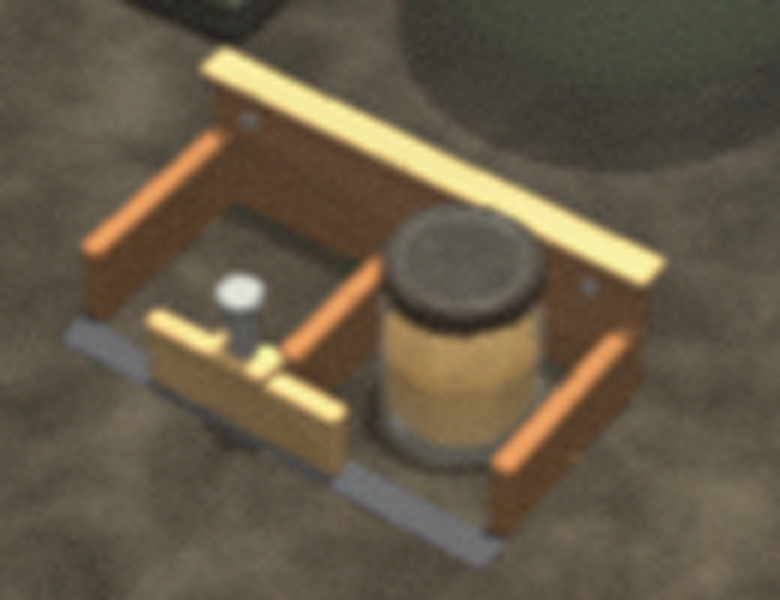

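Crops: the large tin (green label, pale lid) is at crop (566,245), about twice the size of the small one at (742,305). The left bay is clear and the guard straddles the divider. I'll fit the rack pose from the corner pixels.

```bash
cat > fit.py <<'E'
from h import *
from scipy.optimize import least_squares
T=lambda u,v:(u/4+245-.375,v/4+170-.375); S=lambda u,v:(u/6+250-.42,v/6+145-.42)
obs=[("top",T(47,90),(90,107,75),0),("top",T(352,62),(90,-107,75),0),("top",T(69,218),(0,102,42),0),("top",T(355,184),(0,-102,42),0),
("top",T(195,187),(-10,0,78),1),("top",T(129,230),(-15,48,38),1),("top",T(267,214),(-15,-48,38),1),
("scene",S(203,70),(90,107,75),0),("scene",S(647,284),(90,-107,75),0),("scene",S(95,250),(0,102,42),0),("scene",S(507,465),(0,-102,42),0),
("scene",S(241,292),(-10,0,78),1),("scene",S(150,323),(-15,48,38),1),("scene",S(337,418),(-15,-48,38),1)]
def w(p,q): c,s=np.cos(p[2]),np.sin(p[2]); return (p[0]+c*q[0]-s*q[1],p[1]+s*q[0]+c*q[1],q[2])
def f(p): return np.concatenate([proj(n,w(p,(q[0],q[1]+k*p[3],q[2])))-u for n,u,q,k in obs])
r=least_squares(f,[540,-85,0,0],x_scale=[100,100,.1,100],loss="soft_l1"); p=r.x
print("rack",p.round(3),"guard",51-p[3]); print(f(p).reshape(-1,2).round(1).tolist())
for n,P in(("left bay",(0,51,0)),("knob",(-10,p[3],78)),("home",(51,51,0))): print(n,np.round(w(p,P)))
a=np.linspace(0,6.28,60)
def bb(n,c):
    q=np.array([proj(n,(c[0]+37.5*np.cos(t),c[1]+37.5*np.sin(t),z)) for t in a for z in(0,58)]); return np.r_[q.min(0),q.max(0)]
def run(B):
    g=lambda c:np.concatenate([bb(n,c)-b for n,b in B.items()])
    r=least_squares(g,[480,-335]); print("tin",r.x.round(1),g(r.x).round(1))
if __name__=="__main__":
    run({"top":np.array([371,215,400,248.])  ,"scene":np.array([352,250,388,294.])})
    print([ray("top",T(566,227),58),ray("scene",(370,265),58)])
E
python3 fit.py
```

```text
rack [ 5.44321e+02 -9.56280e+01  4.00000e-02  1.40030e+01] guard 36.99668918120719
[[1.0, -0.9], [-1.0, -1.8], [0.7, -0.3], [1.1, 0.0], [0.6, -0.1], [0.6, 0.4], [0.1, 0.5], [0.9, -0.7], [-0.5, -1.9], [-1.3, 0.1], [-0.5, 0.2], [-0.1, -0.2], [-1.4, -0.6], [-0.2, 0.5]]
left bay [542. -45.   0.]
knob [534. -82.  78.]
home [593. -43.   0.]Traceback (most recent call last):
  File "fit.py", line 20, in <module>
    run({"top":np.array([371,215,400,248.])  ,"scene":np.array([352,250,388,294.])})
    ~~~^^^^^^^^^^^^^^^^^^^^^^^^^^^^^^^^^^^^^^^^^^^^^^^^^^^^^^^^^^^^^^^^^^^^^^^^^^^^^
  File "fit.py", line 18, in run
    r=least_squares(g,[480,-335]); print("tin",r.x.round(1),g(r.x).round(1))
    return func(*args, **kwargs)
    result = trf(vector_fun.fun, vector_fun.jac, x0, f0, J0, lb, ub, ftol, xtol,
                 gtol, max_nfev, x_scale, loss_function, tr_solver,
                 tr_options.copy(), verbose, callback=callback_wrapped)
    return trf_no_bounds(
        fun, jac, x0, f0, J0, ftol, xtol, gtol, max_nfev, x_scale,
        loss_function, tr_solver, tr_options, verbose, callback=
[... 994 characters left out ...]
 **self.kwargs)
           ~~~~~~^^^^^^^^^^^^^^^^^^^^^^^^^^^^^^
  File "fit.py", line 17, in <lambda>
    g=lambda c:np.concatenate([bb(n,c)-b for n,b in B.items()])
                               ~~^^^^^
  File "fit.py", line 15, in bb
    q=np.array([proj(n,(c[0]+37.5*np.cos(t),c[1]+37.5*np.sin(t),z)) for t in a for z in(0,58)]); return np.r_[q.min(0),q.max(0)]
                ~~~~^^^^^^^^^^^^^^^^^^^^^^^^^^^^^^^^^^^^^^^^^^^^^^^
  File "h.py", line 11, in proj
    K,x,M=cal(n); q=K@(M.T@(np.array(P,float)-x)); return q[:2]/q[2]
          ~~~^^^
  File "h.py", line 5, in cal
    c=optics.calibration(n); o=np.array(c["orientation"],float)
ValueError: time passes only in moves, steps and waits
```

```bash
sed -i 's/^import numpy/import functools, numpy/; s/^def cal/@functools.lru_cache\ndef cal/' h.py; sed -i 's/^import functools, numpy as np/import functools, numpy as np/' h.py; python3 fit.py; python3 -c "
from h import *
print(get_obs()['t'])"
```

```text
rack [ 5.44321e+02 -9.56280e+01  4.00000e-02  1.40030e+01] guard 36.99668918120719
[[1.0, -0.9], [-1.0, -1.8], [0.7, -0.3], [1.1, 0.0], [0.6, -0.1], [0.6, 0.4], [0.1, 0.5], [0.9, -0.7], [-0.5, -1.9], [-1.3, 0.1], [-0.5, 0.2], [-0.1, -0.2], [-1.4, -0.6], [-0.2, 0.5]]
left bay [542. -45.   0.]
knob [534. -82.  78.]
home [593. -43.   0.]
tin [ 490.8 -334.1] [-0.4 -0.3 -0.   0.2 -0.7 -0.5  0.9  0.7]
[array([ 489.87465624, -333.25330796,   58.        ]), array([ 487.3788097 , -334.50260598,   58.        ])]
1.1
```

{"fn": "move_arm", "kwargs": {
  "rows": [
    [0, 0, 0, 10, 0],
    [0, 0, 0, 10, 0],
    [0, 0, 0, 10, 0],
    [0, 0, 0, 10, 0],
    [0, 0, 0, 10, 0],
    [0, 0, 0, 10, 0],
    [0, 0, 0, 5, 0]
  ]
}}

```text
t: 1.98
ee_pos: [240.4, 576.9, 222.7]
orientation: [-2.179, -2.263, 0.0]
ft_force: [0.0, -0.6, -0.2]
width: 21.3
grasp_force: 0.0
```

```bash
cat > d.py <<'E'
# usage: d.py  rackx racky [z] : tool-frame shift (cm) to reach a rack-frame point
import sys; from h import *
p=[544.3,-95.6,.04]; c,s=np.cos(p[2]),np.sin(p[2])
o=get_obs(); e=np.array(o["ee_pos"]); M=R.from_rotvec(o["orientation"]).as_matrix()
d=e[:2]-p[:2]; print("rack pos",(c*d[0]+s*d[1]).round(1),(-s*d[0]+c*d[1]).round(1),e[2].round(1),"t",o["t"],"q",np.round(o["qpos"],2),"F",np.round(o["ft_force"],1),"toolx deg in rack",np.degrees(np.arctan2(M[1,0],M[0,0])-p[2]).round(2))
if len(sys.argv)>2:
    x,y=map(float,sys.argv[1:3]); z=float(sys.argv[3]) if len(sys.argv)>3 else e[2]
    print("shift cm",(M.T@(np.array([p[0]+c*x-s*y,p[1]+s*x+c*y,z])-e)/10).round(2))
E
python3 d.py -10 53 130
```

```text
rack pos -276.8 684.1 222.7 t 1.975 q [1.16 0.42 1.63 0.   1.09 1.12] F [ 0.  -0.6 -0.2] toolx deg in rack 89.87
shift cm [-63.05  26.83   9.27]
```

{"fn": "move_arm", "kwargs": {
  "rows": [
    [-4.5, 1.9, 0, 0, 0],
    [-4.5, 1.9, 0, 0, 0],
    [-4.5, 1.9, 0, 0, 0],
    [-4.5, 1.9, 0, 0, 0],
    [-4.5, 1.9, 0, 0, 0],
    [-4.5, 1.9, 0, 0, 0],
    [-4.5, 1.9, 0, 0, 0],
    [-4.5, 1.9, 0, 0, 0],
    [-4.5, 1.9, 0, 0, 0],
    [-4.5, 1.9, 0, 0, 0]
  ]
}}

```text
t: 3.22
ee_pos: [449.5, 133.7, 223.0]
orientation: [2.175, 2.267, 0.001]
ft_force: [1.3, 0.6, -0.7]
width: 0.6
grasp_force: 0.0
```

{"fn": "move_arm", "kwargs": {
  "rows": [
    [-4.5, 1.9, 2, 0, 0],
    [-4.5, 1.9, 2, 0, 0],
    [-4.5, 1.9, 2, 0, 0],
    [-4.5, 1.9, 2, 0, 0],
    [0, 0, 0, 0, 0]
  ]
}}

```text
t: 3.85
ee_pos: [532.7, -44.0, 141.3]
orientation: [-2.178, -2.262, 0.002]
ft_force: [-0.5, 0.2, -0.1]
width: 0.2
grasp_force: 0.0
```

```bash
python3 d.py -10 53 55
python3 - <<'E'
from h import *
a=optics.get_image("top")[150:260,235:345]; b=optics.get_image("scene")[120:240,240:370]
cv2.imwrite("pics/c3.png",np.hstack([cv2.resize(a,(396,396)),cv2.resize(b,(400,396))]))
E
```

```text
rack pos -9.5 52.0 141.3 t 3.85 q [-0.1   0.41  1.89 -0.    0.85 -0.14] F [-0.5  0.2 -0.1] toolx deg in rack 89.87
shift cm [ 0.1  -0.03  8.63]
```

View pics/c3.png

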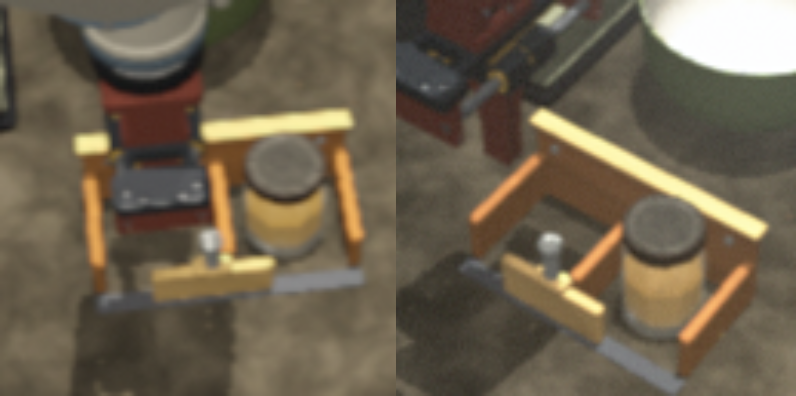

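The guard still sits at mid position with the knob at crop (208,240). The tool is above and behind it. I'll check where the TCP projects before descending.

Run:
```python
from h import *
e=np.array(get_obs()["ee_pos"]); print(e)
for z in(0,80):
  q=proj("top",e+[0,0,z]); s=proj("scene",e+[0,0,z]); print(z,(q-[235,150])*3.6,(s-[240,120])*[400/130,3.3])
print((proj("top",[534,-82,78])-[235,150])*3.6)
```

```text
[532.0312113  -41.73212803 142.45559307]
0 [155.33657275 196.99500739] [104.9450751  150.60386676]
80 [149.59273381 131.97233632] [97.27958431 58.37543063]
[212.27374586 238.41312598]
```

Run:
```python
from h import *
a=optics.get_image("top")[130:220,240:320]; b=optics.get_image("scene")[70:190,220:320]
cv2.imwrite("pics/c4.png",np.hstack([cv2.resize(a,(480,540),interpolation=2),cv2.resize(b,(300,360),interpolation=2) if 0 else cv2.resize(b,(320,540),interpolation=2)]))
```

```text
(no output)
```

View pics/c4.png

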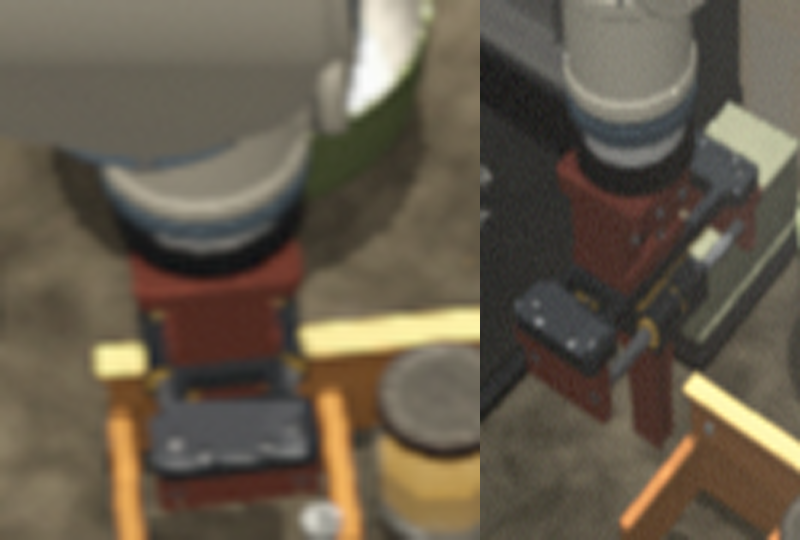

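Geometry matches the description: slim fingers, with the wide body well above. Now I descend and push the guard right.

{"fn": "move_arm", "kwargs": {
  "rows": [
    [0, 0, 3, 0, 0],
    [0, 0, 3, 0, 0],
    [0, 0, 2.6, 0, 0],
    [0, 0, 0, 0, 0],
    [-2, 0, 0, 0, 0],
    [-1.5, 0, 0, 0, 0],
    [-1.5, 0, 0, 0, 0],
    [-1.5, 0, 0, 0, 0],
    [-1, 0, 0, 0, 0],
    [0, 0, 0, 0, 0]
  ]
}}

```text
t: 5.3
ee_pos: [535.5, -117.5, 56.7]
orientation: [2.176, 2.265, -0.0]
ft_force: [0.1, -0.8, -0.0]
width: 0.2
grasp_force: 0.0
```

```bash
python3 d.py -10 -32 55
```

```text
rack pos -9.7 -21.5 56.7 t 5.3 q [-0.24  0.56  1.89 -0.    0.69 -0.28] F [ 0.1 -0.8 -0. ] toolx deg in rack 90.02
shift cm [-1.05 -0.03  0.17]
```

{"fn": "move_arm", "kwargs": {
  "rows": [
    [-0.5, 0, 0, 0, 0],
    [-0.3, 0, 0, 0, 0],
    [-0.2, 0, 0, 0, 0],
    [-0.2, 0, 0, 0, 0],
    [0, 0, 0, 0, 0]
  ]
}}

```text
t: 5.92
ee_pos: [535.4, -125.9, 56.5]
orientation: [-2.173, -2.264, -0.002]
ft_force: [0.5, 16.5, 2.4]
width: 0.1
grasp_force: 7.5
```

```bash
python3 d.py -10 -36 55;python3 - <<'E'
from h import *
for n in("top","scene"):
  optics.get_image(n); print([(d["conf"],ray(n,d["point"],74)) for d in spotter.find_in(n,"guard_knob")[:1]])
E
```

```text
rack pos -10.1 -29.9 56.5 t 5.925 q [-0.25  0.56  1.89  0.    0.7  -0.3 ] F [ 0.5 16.5  2.4] toolx deg in rack 90.05
shift cm [-0.61  0.01  0.15]
[(0.39, array([ 494.0061733, -156.4339559,   74.       ]))]
[(0.81, array([ 510.1074122 , -167.66693238,   74.        ]))]
```

{"fn": "move_arm", "kwargs": {
  "rows": [
    [0.8, 0, 0, 0, 0],
    [0, 0, -4, 0, 0],
    [0, 0, -4, 0, 0],
    [-3, -0.8, -2, 0, 45],
    [-4.5, -0.9, 0, 0, 45],
    [-4.5, -0.9, 0, 0, 45],
    [-4.5, -0.9, 0, 0, 45],
    [-4.5, -0.9, 0, 0, 45],
    [-4.5, -0.9, 0, 0, 45],
    [-1.5, 0, 0, 0, 45]
  ]
}}

```text
t: 7.38
ee_pos: [493.2, -394.8, 156.7]
orientation: [2.177, 2.264, -0.001]
ft_force: [-0.4, 0.5, -0.2]
width: 39.3
grasp_force: 0.0
```

```bash
python3 d.py -63 -300 20;python3 - <<'E'
from h import *
im=optics.get_image("top");optics.get_image("scene"); cv2.imwrite("pics/c5.png",cv2.resize(im[120:280,240:460],(770,560)))
for n in("top","scene"):
  print([(round(d["conf"],2),ray(n,d["point"],74).round(),d["point"]) for d in spotter.find_in(n,"guard_knob")[:2]])
  for d in spotter.regions_of(n,"tin")[:2]: print(n,d["conf"],cv2.boundingRect(d["region"].astype(np.uint8)))
E
```

```text
rack pos -63.0 -296.9 156.7 t 7.375 q [-0.69  0.51  1.66 -0.    0.97 -0.73] F [-0.4  0.5 -0.2] toolx deg in rack 89.95
shift cm [-0.29 -0.   13.67]
[(0.75, array([ 494., -143.,   74.]), [317.6, 227.5])]
top 0.91 (420, 236, 21, 22)
top 0.9 (372, 216, 28, 32)
[(0.75, array([ 513., -171.,   74.]), [314.9, 217.0])]
scene 0.75 (391, 307, 29, 33)
scene 0.65 (352, 250, 37, 45)
```

View pics/c5.png

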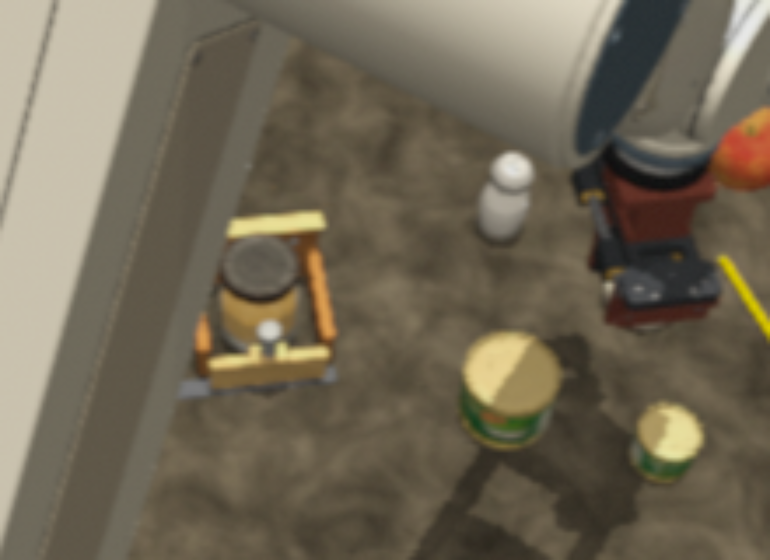

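The guard covers the right bay, knob at crop (270,330), and the tin is undisturbed at crop (510,390). Next I descend behind the tin and start the push.

{"fn": "move_arm", "kwargs": {
  "rows": [
    [0, 0, 4, 0, 45],
    [0, 0, 4, 0, 45],
    [0, 0, 4, 0, 45],
    [0, 0, 2.2, 0, 45],
    [0.8, 0, 0, 0, 45],
    [0.8, 0, 0, 0, 45],
    [1, 0, 0, 0, 45],
    [1.5, 0, 0, 0, 45],
    [1.0, 0, 0, 0, 45],
    [0, 0, 0, 0, 45]
  ]
}}

```text
t: 8.93
ee_pos: [491.7, -340.4, 15.0]
orientation: [-2.174, -2.268, -0.0]
ft_force: [-0.7, -0.2, 0.7]
width: 39.6
grasp_force: 0.0
```

```bash
python3 d.py -63 9 15;python3 - <<'E'
from h import *
im=optics.get_image("scene");optics.get_image("top"); cv2.imwrite("pics/c6.png",cv2.resize(im[150:330,260:480],(770,630))[:600])
for n in("top","scene"):
  for d in spotter.regions_of(n,"tin")[:2]: print(n,d["conf"],cv2.boundingRect(d["region"].astype(np.uint8)))
E
```

```text
rack pos -62.3 -242.5 15.0 t 8.925 q [-0.63  0.68  1.78  0.    0.68 -0.67] F [-0.7 -0.2  0.7] toolx deg in rack 90.14
shift cm [ 2.515e+01 -1.000e-02  1.000e-02]
top 0.8 (420, 236, 21, 22)
top 0.68 (359, 216, 26, 34)
scene 0.67 (391, 307, 27, 32)
scene 0.56 (338, 243, 19, 42)
```

View pics/c6.png

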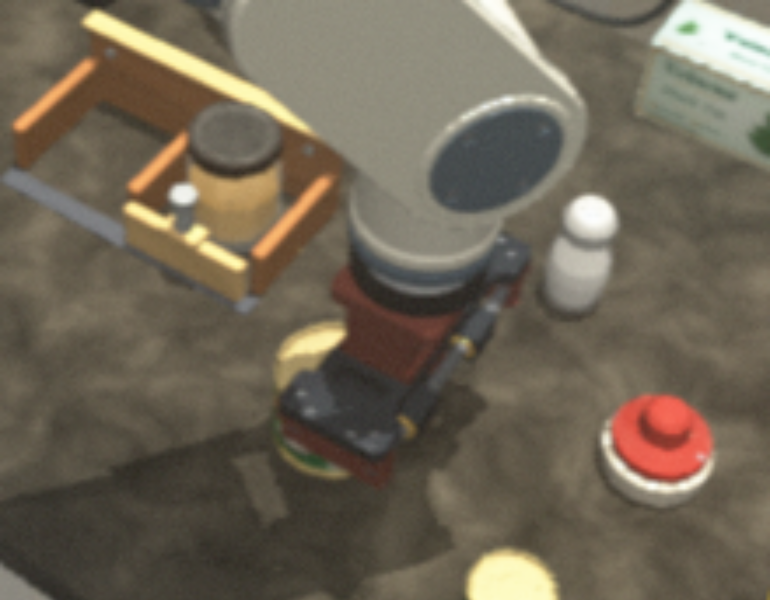

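The tin moves upright in the finger cradle (crop (320,400)). I continue along the rack front.

{"fn": "move_arm", "kwargs": {
  "rows": [
    [1.5, -0.1, 0, 0, 45],
    [2, -0.2, 0, 0, 45],
    [2, -0.2, 0, 0, 45],
    [2, -0.2, 0, 0, 45],
    [2, -0.1, 0, 0, 45],
    [2, -0.1, 0, 0, 45],
    [2, -0.1, 0, 0, 45],
    [2, 0, 0, 0, 45],
    [2, 0, 0, 0, 45],
    [1.5, 0, 0, 0, 45]
  ]
}}

```text
t: 10.38
ee_pos: [473.7, -150.7, 14.7]
orientation: [-2.174, -2.268, 0.0]
ft_force: [0.5, -1.1, -0.2]
width: 39.5
grasp_force: 0.7
```

```bash
python3 d.py -73 10 15;python3 - <<'E'
from h import *
for n in("top","scene"):
  optics.get_image(n)
  for d in spotter.regions_of(n,"tin")[:3]: print(n,d["conf"],cv2.boundingRect(d["region"].astype(np.uint8)), ray(n,d["point"],40).round())
E
```

```text
rack pos -72.7 -52.2 14.7 t 10.375 q [-0.33  0.59  2.01 -0.    0.54 -0.37] F [ 0.5 -1.1 -0.2] toolx deg in rack 90.12
shift cm [ 6.22 -0.02 -0.03]
top 0.9 (420, 236, 21, 23) [ 424. -444.   40.]
top 0.61 (293, 228, 21, 33) [ 454. -107.   40.]
scene 0.8 (391, 307, 28, 33) [ 420. -450.   40.]
scene 0.56 (267, 211, 31, 37) [ 418. -125.   40.]
```

{"fn": "move_arm", "kwargs": {
  "rows": [
    [1.5, 0, 0, 0, 45],
    [1.5, 0, 0, 0, 45],
    [1.5, 0, 0, 0, 45],
    [1.2, 0, 0, 0, 45],
    [0.5, 0, 0, 0, 45],
    [0, 0, 0, 0, 45],
    [-1.5, 0, 0, 0, 45],
    [-1, 0, -4, 0, 45],
    [0, 0, -5, 0, 45],
    [0, 0, -3, 0, 45]
  ]
}}

```text
t: 11.82
ee_pos: [472.9, -116.7, 136.8]
orientation: [2.175, 2.264, 0.002]
ft_force: [0.7, -0.5, 0.4]
width: 39.3
grasp_force: 0.0
```

{"fn": "move_arm", "kwargs": {
  "rows": [
    [0, -2, 0, -10, 45],
    [0, -2, 0, -10, 45],
    [0, 0, 0, -10, 45],
    [0, 0, 0, -10, 45],
    [0, 0, 0, -10, 45],
    [0, 0, 0, -10, 45],
    [0, 0, 0, -10, 45],
    [0, 0, 0, -10, 45],
    [0, 0, 0, -10, 45],
    [0, 0, 0, 0, 45]
  ]
}}

```text
t: 13.08
ee_pos: [432.7, -121.1, 134.7]
orientation: [-0.061, 3.141, -0.0]
ft_force: [-0.0, -1.3, -0.2]
width: 39.5
grasp_force: 0.0
```

```bash
python3 d.py -135 51 15;python3 - <<'E'
from h import *
im=optics.get_image("scene");optics.get_image("top"); cv2.imwrite("pics/c7.png",cv2.resize(im[120:270,180:360],(720,600)))
for n in("top","scene"):
  for d in spotter.regions_of(n,"tin")[:3]: print(n,d["conf"],cv2.boundingRect(d["region"].astype(np.uint8)), ray(n,d["point"],40).round())
E
```

```text
rack pos -112.5 -21.1 134.7 t 13.075 q [-0.3   0.31  2.07 -0.    0.76 -1.91] F [-0.  -1.3 -0.2] toolx deg in rack -180.07
shift cm [ 2.26  7.2  11.97]
top 0.78 (420, 236, 21, 22) [ 430. -451.   40.]
top 0.73 (270, 231, 28, 33) [461. -53.  40.]
top 0.7 (257, 186, 79, 51) [638. -30.  40.]
scene 0.92 (391, 307, 28, 32) [ 426. -451.   40.]
scene 0.56 (245, 200, 33, 38) [454. -56.  40.]
```

View pics/c7.png

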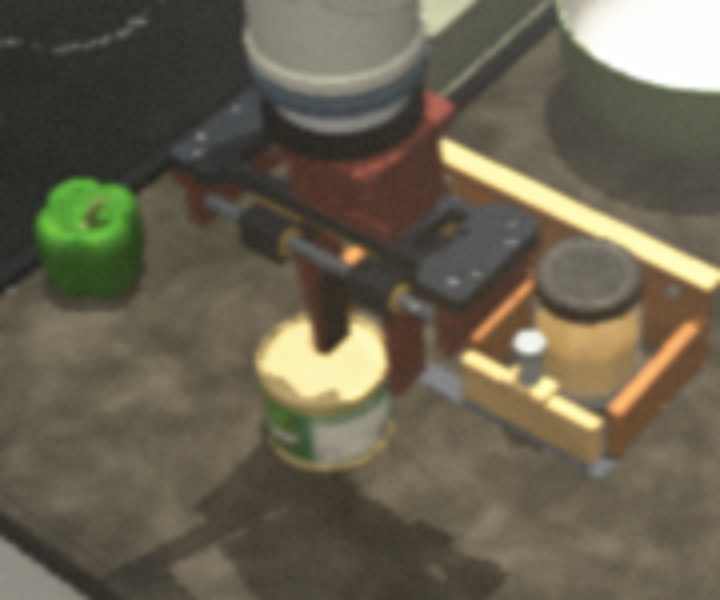

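The tin stands upright in front of the left bay (crop (325,400)), and the jar and guard are unmoved. I'll fit the tin position.

```bash
python3 - <<'E'
from fit import *
run({"top":np.array([270,231,297,263.])})
run({"top":np.array([270,231,297,263.]),"scene":np.array([245,200,277.,237.])})
E
python3 d.py -135 51 15
```

```text
rack [ 5.44321e+02 -9.56280e+01  4.00000e-02  1.40030e+01] guard 36.99668918120719
[[1.0, -0.9], [-1.0, -1.8], [0.7, -0.3], [1.1, 0.0], [0.6, -0.1], [0.6, 0.4], [0.1, 0.5], [0.9, -0.7], [-0.5, -1.9], [-1.3, 0.1], [-0.5, 0.2], [-0.1, -0.2], [-1.4, -0.6], [-0.2, 0.5]]
left bay [542. -45.   0.]
knob [534. -82.  78.]
home [593. -43.   0.]
tin [468.2 -47.8] [-0.6 -1.2  0.6  1.1]
tin [467.1 -48.6] [-0.3 -0.9  0.9  1.5 -1.2 -2.3  1.2  1.2]
rack pos -112.5 -20.5 134.7 t 13.275 q [-0.3   0.31  2.07 -0.    0.76 -1.91] F [-0.7 -0.2 -0.9] toolx deg in rack -180.08
shift cm [ 2.26  7.14 11.97]
```

{"fn": "move_arm", "kwargs": {
  "rows": [
    [1.1, 3.6, 0, 0, 45],
    [1.2, 3.6, 0, 0, 45],
    [0, 0, 0, 0, 45],
    [0, 0, 4, 0, 45],
    [0, 0, 4, 0, 45],
    [0, 0, 4, 0, 45],
    [0, 0, 0, 0, 45]
  ]
}}

```text
t: 14.15
ee_pos: [405.4, -49.5, 12.7]
orientation: [0.063, -3.136, -0.001]
ft_force: [0.0, -0.4, 0.5]
width: 39.8
grasp_force: 0.0
```

```bash
python3 d.py 5 51 15
```

```text
rack pos -137.0 51.6 12.7 t 14.15 q [-0.15  0.53  2.2  -0.    0.42 -1.76] F [ 0.  -0.4  0.5] toolx deg in rack -179.98
shift cm [-14.2   -0.06  -0.3 ]
```

{"fn": "move_arm", "kwargs": {
  "rows": [
    [-1, 0, -0.3, 0, 45],
    [-1, 0, 0, 0, 45],
    [-1.5, 0, 0, 0, 45],
    [-1.8, 0, 0, 0, 45],
    [-2, 0, 0, 0, 45],
    [-2, 0, 0, 0, 45],
    [-1.8, 0, 0, 0, 45],
    [-1.2, 0, 0, 0, 45],
    [-0.8, 0, 0, 0, 45],
    [0, 0, 0, 0, 45]
  ]
}}

```text
t: 15.4
ee_pos: [538.5, -43.7, 17.9]
orientation: [-0.065, 3.14, -0.0]
ft_force: [-0.0, -0.4, -0.4]
width: 39.7
grasp_force: 0.0
```

```bash
python3 d.py 9 51 15
python3 - <<'E'
from h import *
im=optics.get_image("scene");b=optics.get_image("top")
cv2.imwrite("pics/c8.png",np.hstack([cv2.resize(im[120:240,220:340],(400,400)),cv2.resize(b[150:270,235:355],(400,400))]))
E
```

```text
rack pos -3.7 52.1 17.9 t 15.4 q [-0.1   0.62  1.92  0.    0.6  -1.72] F [-0.  -0.4 -0.4] toolx deg in rack -179.91
shift cm [-1.27 -0.11  0.29]
```

View pics/c8.png

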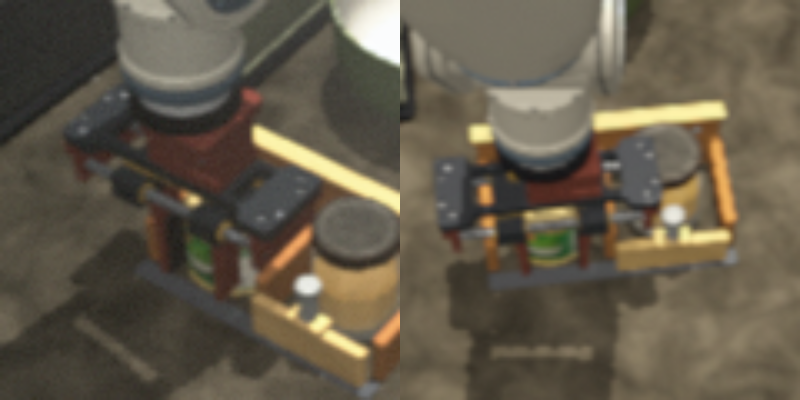

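The tin is between the boards of the left bay, framed by the two fingers (right half, (550,245)). I press on slowly until it meets the back.

{"fn": "move_arm", "kwargs": {
  "rows": [
    [-0.5, 0, 0, 0, 45],
    [-0.4, 0, 0, 0, 45],
    [-0.3, 0, 0, 0, 45],
    [-0.1, 0, 0, 0, 45],
    [0, 0, 0, 0, 45]
  ]
}}

```text
t: 16.12
ee_pos: [550.8, -43.2, 17.7]
orientation: [-0.065, 3.141, -0.0]
ft_force: [-0.3, 0.8, 0.3]
width: 39.6
grasp_force: 0.1
```

```bash
python3 d.py 9 51 15
```

```text
rack pos 8.6 52.1 17.7 t 16.125 q [-0.1   0.63  1.89 -0.    0.62 -1.71] F [-0.3  0.8  0.3] toolx deg in rack -179.91
shift cm [-0.04 -0.11  0.27]
```

{"fn": "move_arm", "kwargs": {
  "rows": [
    [-0.2, 0, 0, 0, 45],
    [-0.1, 0, 0, 0, 45],
    [0, 0, 0, 0, 45]
  ]
}}

```text
t: 16.5
ee_pos: [553.8, -43.1, 17.7]
orientation: [-0.065, 3.141, -0.0]
ft_force: [-0.9, 0.2, -0.4]
width: 39.6
grasp_force: 0.3
```

{"fn": "move_arm", "kwargs": {
  "rows": [
    [-0.1, 0, 0, 0, 45],
    [-0.1, 0, 0, 0, 45],
    [0, 0, 0, 0, 45]
  ]
}}

```text
t: 16.88
ee_pos: [554.1, -43.0, 17.5]
orientation: [0.065, -3.138, -0.0]
ft_force: [-6.3, -1.4, 3.9]
width: 39.2
grasp_force: 3.1
```

{"fn": "move_arm", "kwargs": {
  "rows": [
    [-0.1, 0, 0, 0, 45],
    [1, 0, 0, 0, 45],
    [2, 0, 0, 0, 45],
    [2.2, 0, 0, 0, 45],
    [0, 0, -4, 0, 45],
    [0, 0, -6, 0, 0],
    [0, -4, -1, 0, 0],
    [0, -4, 0, 0, 0],
    [-1.5, -4, 0, 0, 0],
    [-1.5, -2.4, 0, 0, 0]
  ]
}}

```text
t: 18.12
ee_pos: [541.4, -189.7, 128.1]
orientation: [-0.063, 3.139, -0.001]
ft_force: [0.5, -0.9, 0.3]
width: 0.5
grasp_force: 0.0
```

```bash
python3 d.py -10 -92 56
python3 - <<'E'
from h import *
im=optics.get_image("scene");b=optics.get_image("top")
cv2.imwrite("pics/c9.png",np.hstack([cv2.resize(im[120:240,220:340],(400,400)),cv2.resize(b[150:270,235:355],(400,400))]))
E
```

```text
rack pos -6.7 -93.9 128.1 t 18.125 q [-0.36  0.47  1.81 -0.    0.86 -1.97] F [ 0.5 -0.9  0.3] toolx deg in rack -179.99
shift cm [0.35 0.2  7.21]
```

View pics/c9.png

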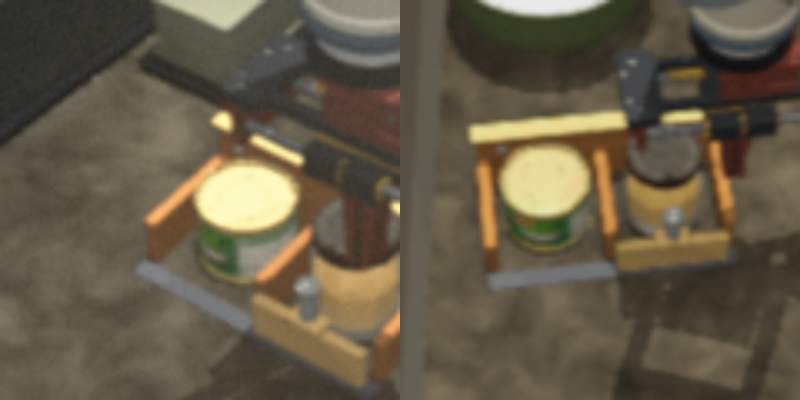

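The tin is home against the back board in the left bay (right half (545,195)) with its lid on. Now I slide the guard back left.

{"fn": "move_arm", "kwargs": {
  "rows": [
    [0.35, 0.2, 2.5, 0, 0],
    [0, 0, 2.5, 0, 0],
    [0, 0, 2.2, 0, 0],
    [0, 0, 0, 0, 0],
    [0, 1.2, 0, 0, 0],
    [0, 1.2, 0, 0, 0],
    [0, 1.5, 0, 0, 0],
    [0, 1.8, 0, 0, 0],
    [0, 1.8, 0, 0, 0],
    [0, 1.5, 0, 0, 0]
  ]
}}

```text
t: 19.48
ee_pos: [533.5, -94.6, 55.8]
orientation: [-0.066, 3.14, -0.0]
ft_force: [1.1, -1.5, 1.2]
width: 0.4
grasp_force: 1.0
```

{"fn": "move_arm", "kwargs": {
  "rows": [
    [0, 1, 0, 0, 0],
    [0, 0.8, 0, 0, 0],
    [0, 0.5, 0, 0, 0],
    [0, 0.2, 0, 0, 0],
    [0, 0, 0, 0, 0]
  ]
}}

```text
t: 20.1
ee_pos: [531.9, -71.0, 55.5]
orientation: [0.065, -3.14, -0.0]
ft_force: [-0.0, -0.0, -0.0]
width: 0.2
grasp_force: 0.1
```

```bash
python3 d.py -10 29 56
```

```text
rack pos -11.4 25.1 55.5 t 20.1 q [-0.15  0.55  1.92  0.    0.68 -1.77] F [-0. -0. -0.] toolx deg in rack -179.92
shift cm [-0.14  0.39 -0.05]
```

{"fn": "move_arm", "kwargs": {
  "rows": [
    [0, 0.3, 0, 0, 0],
    [0, 0.2, 0, 0, 0],
    [0, 0.1, 0, 0, 0],
    [0, 0, 0, 0, 0]
  ]
}}

```text
t: 20.6
ee_pos: [531.8, -64.9, 55.6]
orientation: [0.065, -3.14, -0.0]
ft_force: [-1.2, -1.1, -0.6]
width: 0.3
grasp_force: 0.4
```

{"fn": "move_arm", "kwargs": {
  "rows": [
    [0, 0.1, 0, 0, 0],
    [0, 0.1, 0, 0, 0],
    [0, 0, 0, 0, 0]
  ]
}}

```text
t: 20.98
ee_pos: [531.8, -62.9, 55.6]
orientation: [0.065, -3.141, -0.0]
ft_force: [-0.4, -0.2, -0.6]
width: 0.1
grasp_force: 0.5
```

{"fn": "move_arm", "kwargs": {
  "rows": [
    [0, 0.1, 0, 0, 0],
    [0, 0.1, 0, 0, 0],
    [0, 0, 0, 0, 0]
  ]
}}

```text
t: 21.35
ee_pos: [531.8, -60.9, 55.7]
orientation: [0.065, -3.141, -0.0]
ft_force: [-0.2, -0.7, -0.8]
width: 0.7
grasp_force: 0.6
```

{"fn": "move_arm", "kwargs": {
  "rows": [
    [0, 0.1, 0, 0, 0],
    [0, 0.1, 0, 0, 0],
    [0, 0, 0, 0, 0]
  ]
}}

```text
t: 21.72
ee_pos: [531.9, -60.3, 55.7]
orientation: [-0.066, 3.141, -0.003]
ft_force: [-1.4, -11.3, -1.7]
width: 0.3
grasp_force: 5.4
```

Stop reached (11 N). I back off, rise and verify.

{"fn": "move_arm", "kwargs": {
  "rows": [
    [0, 0.1, 0, 0, 0],
    [0, -0.8, 0, 0, 0],
    [0, -1, 0, 0, 0],
    [0, 0, -4, 0, 0],
    [0, 0, -4, 0, 0],
    [4, -4, -3, 0, 0],
    [4, -4, -1, 0, 0],
    [4, -3, 0, 0, 0],
    [0, 0, 0, 0, 0]
  ]
}}

```text
t: 22.85
ee_pos: [416.0, -191.3, 175.3]
orientation: [0.059, -3.141, -0.0]
ft_force: [-0.1, 0.5, 0.1]
width: 0.3
grasp_force: 0.0
```

```bash
python3 d.py
python3 - <<'E'
from h import *
im=optics.get_image("scene");b=optics.get_image("top")
cv2.imwrite("pics/c10.png",np.hstack([cv2.resize(im[120:340,200:420],(400,400)),cv2.resize(b[150:270,235:355],(400,400))]))
E
```

```text
rack pos -132.0 -90.5 175.3 t 22.85 q [-0.46  0.25  2.03  0.    0.87 -2.07] F [-0.1  0.5  0.1] toolx deg in rack -180.14
```

View pics/c10.png

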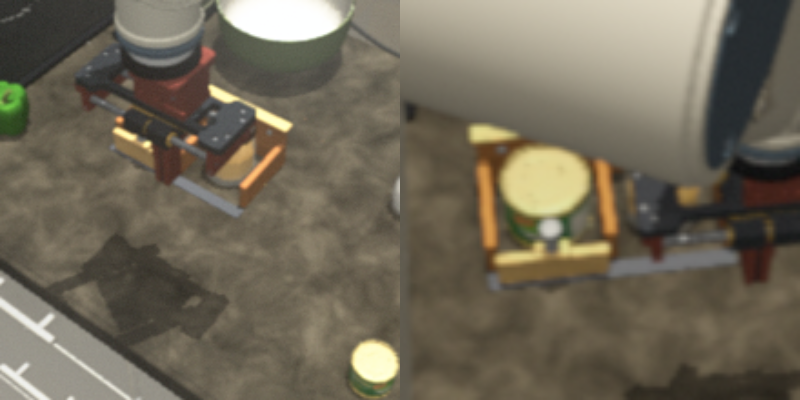

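The guard lies fully across the left bay (right half (552,262)). The tin is home behind it with its lid on, and the jar stands in the right bay.

```bash
python3 -c "
from h import *
print(close_job())"
```

```text
the job is handed in; nothing more can be done
None
```

I slid the guard to its right stop, pushed the larger tin upright into the empty left bay until it met the back board, and slid the guard back to its left stop across it; the job was handed in at about 23 s, with no verdict returned.

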